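# Sort bolts and cans on the bench by the motorcycle parking

### The arm

A 6-joint arm with a two-finger parallel gripper is mounted at the origin on the work surface. World frame = base frame: x ahead of the robot, y to its left, z up, the work surface at z = 0. Lengths are in m, angles in rad, forces in N, time in s.
With the tool pointing down it reaches from about 0.2 to 0.875 m from the base axis. Payload 3.4 kg.
Tool frame: the origin (TCP) lies midway between the tips of the shut fingers; the grasp point (between the pads) lies 19 mm behind it (ctrl.grip_depth is the distance from the TCP to the grasp point, in m); z points along the fingers, y is the line along which they close (so a half turn about z gives the same grasp; the last joint's range is limited). The gripper opens to 94 mm and grips with 3 to 60 N. Pads are 16 mm wide; open, the fingers measure 119 mm over their backs; the gripper's body (75 mm by 177 mm) begins 78 mm behind the grasp point.
Start: joints at [1.227, 0.276, 1.505, -0, 1.361, -0.121], TCP at [0.127, 0.561, 0.171] pointing down, gripper open.
Joint ranges: [-2.89, 2.89], [-0.75, 2.08], [0.22, 2.7], [-1.18, 4.32], [0.11, 2.71], [-2.7, 2.7]. Speed limits (rad/s): [2.57, 2.57, 3.14, 3.14, 3.14, 3.14].

### API

Orientations are given as [roll, pitch, yaw] about the fixed x, y, z axes, in that order (R = Rz(yaw) Ry(pitch) Rx(roll)).
In Python, from station import ctrl gives the robot as it stands.
- The arm moves only by the tool arm_command, never from a script. Its argument "commands" is a list that holds one entry, the list of rows, each a list of 5 numbers: the shift along the tool's x, y, z in cm, then the turn about the tool's z in units of 8 degrees (1.0 is 8 degrees), then the closure, from 0 (fully open) to 1 (shut). In form: [[[tx, ty, tz, turn, fingers], ...]]. A call has 1 to 12 rows; each row is the pose to reach, as a shift and turn from the pose commanded when the call began, along the tool's axes at that moment; what a row does not reach only later rows make up. A row lasts 1/10 s, in which the tool goes at most 50 mm and 8.59 degrees, less where a joint would pass 70% of its speed; a pose out of reach is approached as far as the arm can. A call with a gripper value outside its range is refused whole. The fingers move at their own pace and stop on an object; "squeeze" is the grip in N (left out, the last holds). Time passes only in rows, so rows that repeat a pose let the fingers close. It gives the time, the measured TCP pose, the force, the opening and the grip force at its end, in the units of the state.
- ctrl.read_state(): the state, without advancing time (a new reading comes with each control period).
- ctrl.snapshot(name): name is "scene" or "top" or "wrist"; returns the picture (384x512x3 uint8, red, green, blue); there is no depth.
- ctrl.get_calibration(name): a dict with "vfov" (degrees; the focal length in pixels is half the picture's height over the tangent of half this angle, whatever the lens; pixels are square), "cx", "cy" (the principal point, pixels), "pose" (4x4, takes a point from camera to world coordinates). Camera axes: x right, y down, z forward; pixel columns grow to the right and rows downward; lengths in m; the calibration is good to about 2 mm. A picture is of the moment at which its call begins: read the wrist's pose just before it. get_calibration takes no time and is no camera call; for the wrist camera it gives the pose at the moment of the call.
- ctrl.hand_in(): hands the job in; it is judged then, once.
The state is a dict: "t": time; "joint_positions": joint angles; "joint_vel": joint speeds; "joint_efforts": joint torques, N m; "eef_pos": TCP position; "ee_rot": TCP orientation; "force": force on the tool from outside, world axes, zero at the start; "ft_torque": the same for the moment, N m; "gripper_width": finger opening in m; "gripper_force": force on a finger pad.
Only numpy, scipy, OpenCV 4.12 (cv2) and the standard library are available. Lean on these libraries where they do the work, as an engineer would, in place of code of your own. Each camera call takes 0.05 s, during which the arm holds its last target. There are 200 camera calls.

### The job

Clear up the bench after the motorcycle repair: lay each of the three hex bolts flat in the tray that matches its length (the shortest of the three trays it can lie flat in), and stand the two loose empty cans upright on the floor of the grey crate. Do not push or tip the white mug, leave the orange can in its clamp, and leave everything released and at rest.

Things in the scene. Friction and masses are not known exactly. Their poses are not given: they have to be found in the camera images.
- bolt_short_center (a point): The shortest of three steel hex bolts, 70 mm long over all, lying level on the bench. Plain 12 mm shank; hex head (7.5 mm thick) at its -x end and a hex nut (10 mm thick, outer face 3 mm short of the end) run onto its +x end, both 19 mm across flats (22 mm over corners), so it rests on their flats and does not roll. The point is its centre, 9.5 mm above what it lies on; x runs along the bolt. Grip the bare shank at the middle from above. 70 to 225 g.
- bolt_mid_center (a point): The middle of three steel hex bolts, 105 mm long over all, lying level on the bench. Plain 12 mm shank; hex head (7.5 mm thick) at its -x end and a hex nut (10 mm thick, outer face 3 mm short of the end) run onto its +x end, both 19 mm across flats (22 mm over corners), so it rests on their flats and does not roll. The point is its centre, 9.5 mm above what it lies on; x runs along the bolt. Grip the bare shank at the middle from above. 70 to 225 g.
- bolt_long_center (a point): The longest of three steel hex bolts, 140 mm long over all, lying level on the bench. Plain 12 mm shank; hex head (7.5 mm thick) at its -x end and a hex nut (10 mm thick, outer face 3 mm short of the end) run onto its +x end, both 19 mm across flats (22 mm over corners), so it rests on their flats and does not roll. The point is its centre, 9.5 mm above what it lies on; x runs along the bolt. Grip the bare shank at the middle from above. 70 to 225 g.
- can_a_center (a point): One of two alike small empty plain aluminium cans standing loose on the bench, 53 mm diameter, 84 mm high, 14 to 28 g. The point is on its axis, half-way up (42 mm above its foot); z is up along the can.
- can_b_center (a point): One of two alike small empty plain aluminium cans standing loose on the bench, 53 mm diameter, 84 mm high, 14 to 28 g. The point is on its axis, half-way up (42 mm above its foot); z is up along the can.
- tray_short: The shortest of three low dark steel trays fixed to the bench; its inside is 96 mm long (along its x) and 76 mm wide (along its y), walls 3 mm thick, rim 18 mm above the bench, inner floor 4 mm above the bench. Origin at the centre of its underside.
- tray_mid: The middle of three low dark steel trays fixed to the bench; its inside is 131 mm long (along its x) and 76 mm wide (along its y), walls 3 mm thick, rim 18 mm above the bench, inner floor 4 mm above the bench. Origin at the centre of its underside.
- tray_long: The longest of three low dark steel trays fixed to the bench; its inside is 166 mm long (along its x) and 76 mm wide (along its y), walls 3 mm thick, rim 18 mm above the bench, inner floor 4 mm above the bench. Origin at the centre of its underside.
- crate: Open grey plastic crate fixed to the bench: outside 250 (its x) by 180 (its y) by 70 mm high, walls and floor 5 mm thick. Origin at the centre of its underside. It has room for both cans side by side along x.
- mug: White ceramic mug standing loose on the bench, a bystander: 80 mm across at the rim, 88 mm high, handle towards its +y. Origin at the centre of its foot, z up.
Mind the look-alikes: they are no part of the job. Leave any black or blue look-alike of the part that bears bolt_long_center alone.

How it is judged:
By the outcome, as a careful person would: the job done as asked, in the order asked, and still so for the second after the job is handed in, with the robot touching nothing.
It also fails if it takes over 131 s, if anything falls off the work surface, if the arm or the gripper's body presses on something with over 40 N, if the wrist force passes 120 N, or if a joint passes its speed limit or range.

## Working session

There is one attempt and no reset: what is moved stays moved. The work goes in short steps, Python scripts to look and compute and a tool call to move; the robot and the scene stay as the last step left them, time stands still between calls to the robot, and variables do not carry over. Pictures are saved under pics/ and viewed, at most 14 in all, crops included, and the job is handed in when it is done.

Besides the shell and the picture viewer there is one more tool, called after "Call:" by a JSON object that holds its "name" and its "arguments". arm_command: Moves the arm, as the interface text tells. Its arguments: {"type":"object","properties":{"commands":{"type":"array"},"squeeze":{"type":"number"}},"required":["commands"]}

```bash
mkdir -p pics; ls
python3 - <<'E'
from station import ctrl
import cv2,numpy as np
np.set_printoptions(precision=4,suppress=True)
for n in("scene","top","wrist"):
    c=ctrl.get_calibration(n);print(n,c["vfov"],c["cx"],c["cy"],c.keys());print(c["pose"])
    im=ctrl.snapshot(n);cv2.imwrite(f"pics/{n}0.png",im[...,::-1])
s=ctrl.read_state();print(s)
a=cv2.imread("pics/top0.png");cv2.imwrite("pics/top0b.png",cv2.resize(a,(800,600),interpolation=cv2.INTER_CUBIC))
E
```

```text
pics
scene 46.3994697830241 251.6532431745646 189.97733575148914 dict_keys(['vfov', 'cx', 'cy', 'pose'])
[[-0.5696  0.6458 -0.5085  1.2849]
 [ 0.8219  0.4499 -0.3493  0.4699]
 [ 0.0032 -0.6169 -0.7871  1.1548]
 [ 0.      0.      0.      1.    ]]
top 53.44359633348013 258.40278763363847 195.83037674161673 dict_keys(['vfov', 'cx', 'cy', 'pose'])
[[ 0.0167 -0.9941  0.1072  0.4875]
 [-0.9998 -0.0153  0.0135 -0.0133]
 [-0.0118 -0.1074 -0.9941  0.9658]
 [ 0.      0.      0.      1.    ]]
wrist 64.44332791311422 255.95538999418144 191.9069825962535 dict_keys(['vfov', 'cx', 'cy', 'pose'])
[[ 0.2214  0.9336  0.2817  0.0437]
 [ 0.9752 -0.2111 -0.067   0.5802]
 [-0.0031  0.2895 -0.9572  0.3839]
 [ 0.      0.      0.      1.    ]]
{'t': 0.15, 'joint_positions': array([ 1.227 ,  0.2765,  1.5058, -0.    ,  1.3607, -0.121 ]), 'joint_vel': array([-0.0002, -0.002 , -0.0048, -0.0008, -0.0008,  0.0001]), 'joint_efforts': array([  0.0007, -40.4926, -23.7431,   0.0703,   0.0316,  -0.0001]), 'eef_pos': array([0.1269, 0.5604, 0.1702]), 'ee_rot': array([-3.1402, -0.0001,  2.9188]), 'force': array([ 0.2269,  0.9325, -0.0666]), 'ft_torque': array([-0.003 ,  0.0103, -0.03  ]), 'gripper_force': 0.0, 'gripper_width': 0.0938650714369224}
```

View pics/top0b.png

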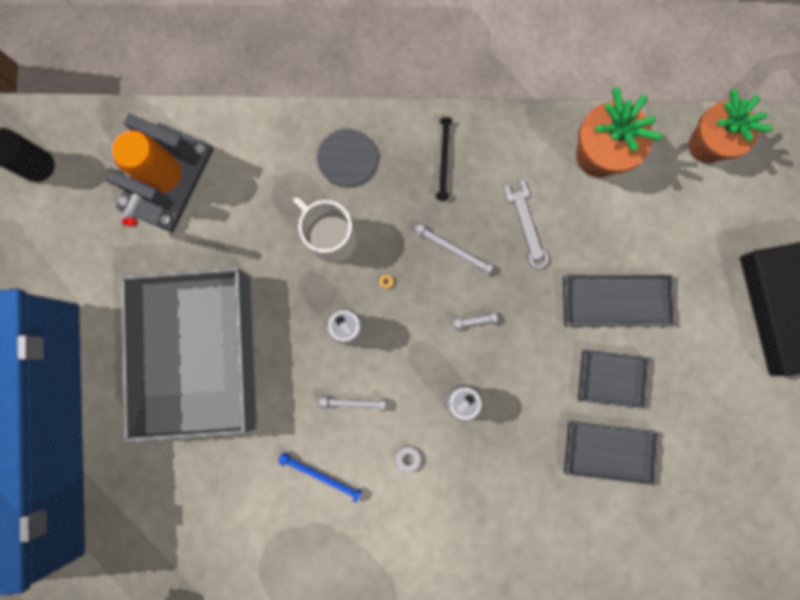

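View pics/scene0.png

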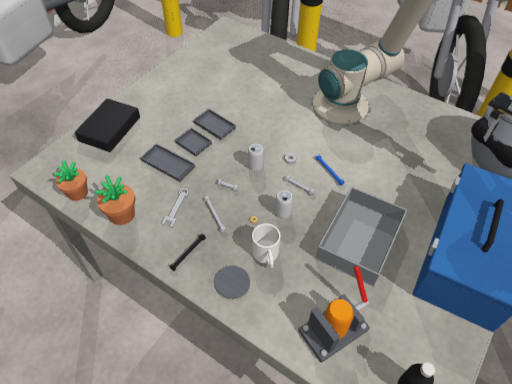

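Top view (800×600 px): the long-bolt candidates are steel (455,249), black (445,158), blue (320,476) and the spanner (527,225). I choose steel (455,249), since the black and blue ones are look-alikes. The mid bolt is at (352,403) and the short one at (477,321). Cans are at (344,325) and (465,402), the mug at (326,227) and the crate at (185,355). Trays are long (619,300), short (613,378) and mid (612,453).

```bash
cat > h.py <<'E'
from station import ctrl
import cv2,numpy as np
np.set_printoptions(precision=4,suppress=True)
def ray(c,px):
    f=192/np.tan(np.radians(c["vfov"]/2)); px=np.atleast_2d(px).astype(float)
    d=np.c_[(px[:,0]-c["cx"])/f,(px[:,1]-c["cy"])/f,np.ones(len(px))]
    P=np.array(c["pose"]); return P[:3,3],d@P[:3,:3].T
def toz(c,px,z):
    o,d=ray(c,px); return (o+d*((z-o[2])/d[:,2])[:,None])[:,:2]
def proj(c,X):
    P=np.linalg.inv(c["pose"]); q=np.atleast_2d(X)@P[:3,:3].T+P[:3,3]
    f=192/np.tan(np.radians(c["vfov"]/2)); return np.c_[q[:,0]/q[:,2]*f+c["cx"],q[:,1]/q[:,2]*f+c["cy"]]
def rectz(c,mask,z,near):
    """nearest big contour to pixel `near`, its points cast on plane z, minAreaRect there (mm, deg)"""
    cs=[k for k in cv2.findContours(mask,cv2.RETR_EXTERNAL,cv2.CHAIN_APPROX_NONE)[0] if cv2.contourArea(k)>20]
    k=min(cs,key=lambda k:np.hypot(*(k[:,0].mean(0)-near)))
    r=cv2.minAreaRect((toz(c,k[:,0]+0.0,z)*1000).astype(np.float32))
    (x,y),(w,h),a=r
    if w<h:w,h,a=h,w,a+90
    return x,y,w,h,(a+90)%180-90
E
python3 - <<'E'
from h import *
im=cv2.imread("pics/top0.png");c=ctrl.get_calibration("top");g=im.astype(int)
hsv=cv2.cvtColor(im,cv2.COLOR_BGR2HSV);s=.64
blur=cv2.medianBlur(im,61).astype(int)
gray=cv2.cvtColor(im,cv2.COLOR_BGR2GRAY).astype(int)
sat=hsv[...,1].astype(int)
# steel: bluish/neutral vs warm bench
for n,p in dict(long=(455,249),mid=(352,403),short=(477,321),can1=(344,325),can2=(465,402)).items():
    x,y=int(p[0]*s),int(p[1]*s);print(n,im[y,x],im[y+12,x-12])
steel=(((g[...,0]-g[...,2])>-6)&(gray>125)).astype(np.uint8)*255
dark=((gray<85)).astype(np.uint8)*255
cv2.imwrite("pics/m.png",np.hstack([steel,dark]))
for n,p in dict(long=(455,249),mid=(352,403),short=(477,321)).items():
    print(n,np.array(rectz(c,steel,.0095,np.array(p)*s)))
for n,p in dict(can1=(344,325),can2=(465,402)).items(): print(n,np.array(rectz(c,steel,.084,np.array(p)*s)))
for n,p in dict(tlong=(619,300),tshort=(613,378),tmid=(612,453),crate=(185,355)).items():
    print(n,np.array(rectz(c,dark,.07 if n=='crate' else .018,np.array(p)*s)))
print("mug rim",toz(c,np.array([[326,227],[344,325],[465,402],[300,205]])*s,.086))
print("crate corners",toz(c,np.array([[123,276],[240,270],[252,430],[126,439]])*s,.07))
E
```

```text
long [191 187 190] [138 150 156]
mid [181 177 180] [149 162 169]
short [190 185 189] [147 160 167]
can1 [201 196 198] [147 160 167]
can2 [192 187 190] [146 160 167]
long [686.717  -78.6491 140.644   18.6634  60.7287]
mid [435.5814  79.929  105.0634  17.4109  88.0267]
short [ 570.2238 -115.1202   71.9707   18.2122  -79.2138]
can1 [551.6978  87.183   46.4917  44.184  -89.0773]
can2 [443.586  -91.1304  48.6743  46.6632  31.8864]
tlong [ 605.912  -341.2733  171.6096   72.8517  -89.1505]
tshort [ 484.9271 -286.9046   74.7493   14.9412   -5.3488]
tmid [ 365.6424 -325.2574  137.8804   77.1898   83.0681]
crate [507.8799 333.0702 236.623  165.9434   4.9741]
mug rim [[ 0.7004  0.1179]
 [ 0.5527  0.0866]
 [ 0.443  -0.093 ]
 [ 0.7339  0.1584]]
crate corners [[0.6236 0.4288]
 [0.6355 0.2498]
 [0.3956 0.2208]
 [0.3792 0.4078]]
```

View pics/m.png

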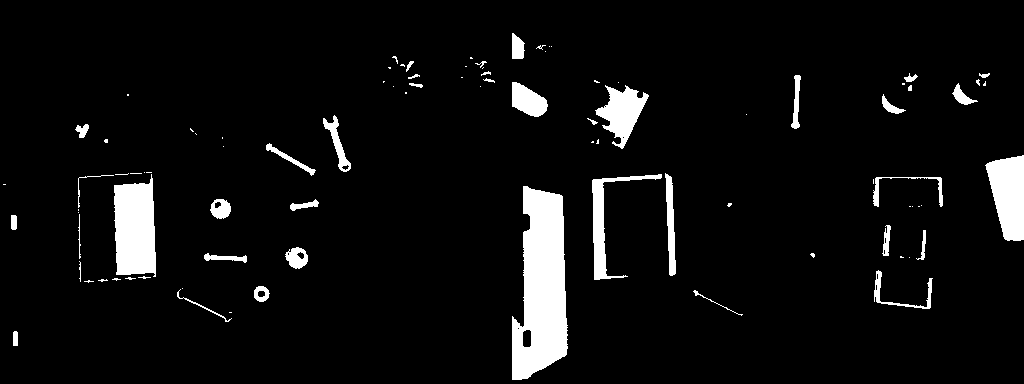

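The masks (left steel, right dark) show clean contours for the bolts, with lengths 141/105/72 mm as expected. The tray masks are incomplete, so I'll use a neutral-hue mask for those. I'll also take a close crop to check the chosen bolts.

Run:
```python
from h import *
im=cv2.imread("pics/top0.png");c=ctrl.get_calibration("top");g=im.astype(int);s=.64
gray=cv2.cvtColor(im,cv2.COLOR_BGR2GRAY)
m=(((g[...,0]-g[...,2])>-5)&(gray<125)).astype(np.uint8)*255
m=cv2.morphologyEx(m,cv2.MORPH_CLOSE,np.ones((5,5)))
for n,p in dict(tlong=(619,300),tshort=(613,378),tmid=(612,453)).items():
    print(n,np.array(rectz(c,m,.012,np.array(p)*s)))
sc=cv2.imread("pics/scene0.png");k=ctrl.get_calibration("scene")
X=np.array([[.5517,.0872,.042],[.4436,-.0915,.042],[.6867,-.0786,.0095],[.4356,.0799,.0095],[.5702,-.1151,.0095],[.606,-.341,.012],[.507,.327,.07]])
p=proj(k,X);print(p)
a=sc.copy()
for q in p: cv2.circle(a,tuple(int(round(v)) for v in q),1,(0,0,255),-1)
cv2.imwrite("pics/crop1.png",cv2.resize(a[110:290,130:420],None,fx=2.7,fy=2.7,interpolation=cv2.INTER_CUBIC))
```

```text
tlong [ 605.4396 -344.287   174.6685   80.8795  -89.1521]
tshort [ 480.7357 -333.86    105.9556   80.2558   84.1873]
tmid [ 365.3928 -327.8853  140.322    80.8783   83.942 ]
[[283.9033 203.2002]
 [255.8958 157.2965]
 [215.1794 213.5241]
 [300.2879 184.6694]
 [228.051  184.4222]
 [168.542  161.1634]
 [362.7331 225.3357]]
```

View pics/crop1.png

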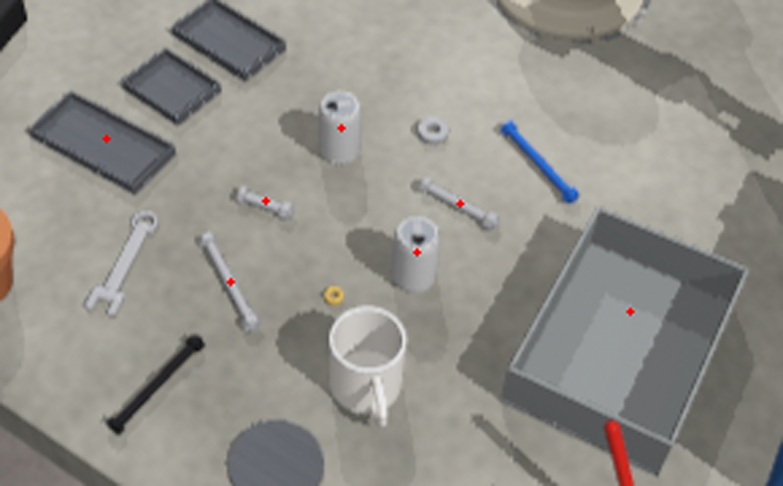

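Projected points land on the right objects in the second view, so the positions agree. I'll check what surrounds the start pose before leaving it.

```bash
cat >> h.py <<'E'
def go(x,y,z,yawdeg):
    """offsets in command units from the present pose"""
    s=ctrl.read_state();p=s["eef_pos"];w=s["ee_rot"][2];d=np.array([x,y])-p[:2]
    t=(np.degrees(w)-yawdeg+180)%360-180
    print("pos",p,"yaw",np.degrees(w),"-> tx ty tz cm",100*(d@[np.cos(w),np.sin(w)]),100*(d@[np.sin(w),-np.cos(w)]),100*(p[2]-z),"turn",t/8, "alt",(t-np.sign(t)*180)/8,"t",s["t"])
E
python3 - <<'E'
from h import *
print(proj(ctrl.get_calibration("scene"),[[.127,.56,.17]]),proj(ctrl.get_calibration("top"),[[.127,.56,.17]]))
c=ctrl.get_calibration("top")
print("toolbox edge",[toz(c,np.array([[80,300],[20,290]])*.64,z).round(3).tolist() for z in(0,.1,.2)])
go(.6867,-.0786,.15,60.7)
E
```

```text
[[497.2363 156.4522]] [[-27.5151 414.0946]]
toolbox edge [[[0.593, 0.532], [0.608, 0.632]], [[0.582, 0.475], [0.596, 0.566]], [[0.571, 0.419], [0.583, 0.499]]]
pos [0.1269 0.5604 0.1702] yaw 167.23494338010147 -> tx ty tz cm -68.71225213934412 -49.94874131009124 2.020479034194991 turn 13.316867922512685 alt -9.183132077487315 t 0.15
```

View pics/wrist0.png

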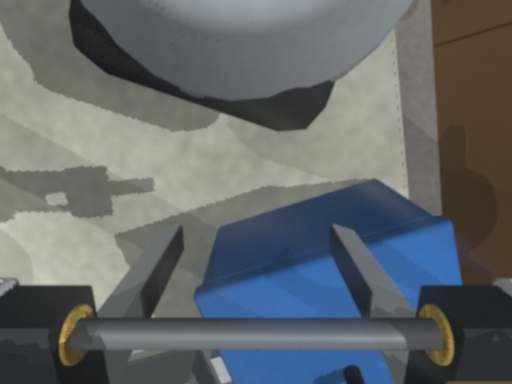

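The wrist view shows the blue toolbox below and ahead (about (330,280)) and the robot's base or helmet-like shape at the top. I'll go straight up before crossing.

Call:
{"name": "arm_command", "arguments": {"commands": [[[0, 0, -5, 0, 0], [0, 0, -10, 0, 0], [0, 0, -15, 0, 0], [0, 0, -20, 0, 0], [0, 0, -23, 0, 0], [-4, -3, -23, 1, 0], [-8, -6, -23, 2, 0], [-12, -9, -23, 3, 0], [-16, -12, -23, 4, 0], [-20, -15, -23, 5, 0], [-24, -18, -23, 6, 0], [-28, -21, -23, 7, 0]]]}}

```text
t: 1.35
eef_pos: [0.3544, 0.2924, 0.4008]
ee_rot: [3.141, -0.0, 1.936]
force: [0.1, 1.7, -0.8]
gripper_width: 0.0941
gripper_force: 0.0
```

```bash
python3 -c "
from h import *
go(.6867,-.0786,.17,60.7)"
```

```text
pos [0.3544 0.2924 0.4008] yaw 110.9218632455418 -> tx ty tz cm -46.51484100424223 17.787991995597764 23.07727491087234 turn 6.277732905692723 alt -16.222267094307277 t 1.35
```

Call:
{"name": "arm_command", "arguments": {"commands": [[[-4.5, 1.7, 1, 1, 0], [-9, 3.5, 3, 2, 0], [-13, 5, 5, 3, 0], [-17.5, 6.7, 7, 4, 0], [-22, 8.4, 9, 5, 0], [-26, 10, 11, 6, 0], [-30.5, 11.7, 13, 6.28, 0], [-35, 13.4, 16, 6.28, 0], [-39, 15, 18, 6.28, 0], [-43, 16.4, 21, 6.28, 0], [-46.5, 17.8, 23, 6.28, 0], [-46.5, 17.8, 23, 6.28, 0]]]}}

```text
t: 2.55
eef_pos: [0.6884, -0.0791, 0.1643]
ee_rot: [-3.135, 0.004, 1.061]
force: [-0.9, -0.2, -0.7]
gripper_width: 0.094
gripper_force: 0.0
```

```bash
cat >> h.py <<'E'
def wristbolt(name,L,x,y,save):
    c=ctrl.get_calibration("wrist");im=ctrl.snapshot("wrist")[...,::-1].copy();cv2.imwrite(save,im)
    g=im.astype(int);gray=g.mean(2)
    m=(((g[...,0]-g[...,2])>-6)&(gray>125)).astype(np.uint8)*255
    pr=proj(c,[[x,y,.0095]])[0];r=np.array(rectz(c,m,.0095,pr));print(name,"pred px",pr,"rect",r,"want L",L);return r
E
python3 -c "
from h import *
r=wristbolt('long',140,.6867,-.0786,'pics/w1.png')
go(r[0]/1e3,r[1]/1e3,.003,r[4])"
```

```text
long pred px [255.9635 171.1203] rect [683.794  -81.3202 117.2839   7.4403  60.5131] want L 140
pos [ 0.6877 -0.077   0.1665] yaw 60.82300366440594 -> tx ty tz cm -0.5700693482588554 -0.12690089482527062 16.34854228248131 turn 0.03874086027242285 alt -22.461259139727577 t 2.6
```

View pics/w1.png

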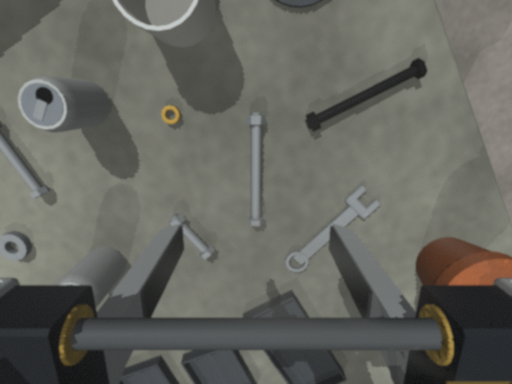

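The wrist view shows the steel long bolt at (256,170), right where predicted (256,171). The black one is at (365,95) and the spanner at (330,235), and my path avoids both. I'll descend with the fingers partly closed.

Call:
{"name": "arm_command", "arguments": {"commands": [[[0, 0, 4, 0, 0.45], [0, 0, 8, 0, 0.45], [0, 0, 12, 0, 0.45], [0, 0, 14, 0, 0.45], [0, 0, 14, 0, 0.45], [0, 0, 14, 0, 0.45]]], "squeeze": 25}}

```text
t: 3.2
eef_pos: [0.6885, -0.0739, 0.0324]
ee_rot: [3.14, -0.001, 1.065]
force: [0.3, 0.0, -0.2]
gripper_width: 0.0523
gripper_force: 0.0
```

```bash
python3 -c "
from h import *
go(.6867,-.0786,.003,60.7)"
```

```text
pos [ 0.6885 -0.0739  0.0324] yaw 61.04303016264593 -> tx ty tz cm -0.4967120617081103 0.06492740583898808 2.9429002909114907 turn 0.04287877033074139 alt -22.45712122966926 t 3.2
```

Call:
{"name": "arm_command", "arguments": {"commands": [[[-0.5, 0.1, 1.5, 0, 0.45], [-0.5, 0.1, 2.9, 0, 0.45], [-0.5, 0.1, 2.9, 0, 0.45], [-0.5, 0.1, 2.9, 0, 1], [-0.5, 0.1, 2.9, 0, 1], [-0.5, 0.1, 2.9, 0, 1], [-0.5, 0.1, 2.9, 0, 1], [-0.5, 0.1, 2.9, 0, 1], [-0.5, 0.1, 2.9, 0, 1]]], "squeeze": 25}}

```text
t: 4.1
eef_pos: [0.6866, -0.0797, 0.002]
ee_rot: [3.142, -0.0, 1.065]
force: [0.1, -0.3, 1.1]
gripper_width: 0.0075
gripper_force: 0.0
```

Call:
{"name": "arm_command", "arguments": {"commands": [[[0, 0, 0, 0, 1], [0, 0, 0, 0, 1], [0, 0, 0, 0, 1]]]}}

```text
t: 4.4
eef_pos: [0.6865, -0.0797, 0.0018]
ee_rot: [-3.142, -0.0, 1.065]
force: [0.1, -0.4, 0.4]
gripper_width: 0.0006
gripper_force: 0.0
```

```bash
python3 -c "
from h import *
print(proj(ctrl.get_calibration('wrist'),[[.6867,-.0786,.0095]]))
cv2.imwrite('pics/w2.png',ctrl.snapshot('wrist')[...,::-1]);s=ctrl.read_state();print(s['eef_pos'],s['gripper_width'],s['gripper_force'])"
```

```text
[[256.6187 220.4239]]
[ 0.6865 -0.0797  0.0018] 0.00023543757750944054 0.0
```

View pics/w2.png

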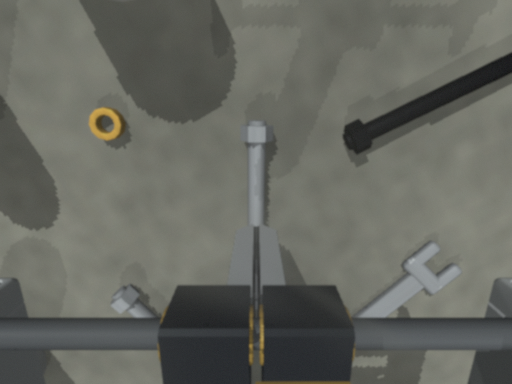

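```bash
python3 -c "
from h import *
c=ctrl.get_calibration('wrist');s=ctrl.read_state();print(c['pose']);e=s['eef_pos']
for dz in(0,.005,.01,.019,.03):print(dz,proj(c,[e+[0,0,dz]]))
u=np.array([np.cos(np.radians(60.7)),np.sin(np.radians(60.7))])
b=np.array([.6867,-.0786])
for q in(-.07,.07,.0625):print(proj(c,[[*(b+q*u),.0095],[*(b+q*u),.0]]))
im=ctrl.snapshot('wrist')
print(im[150:300:1,256].mean(1).astype(int))
print(im[180,240:275].mean(1).astype(int));print(im[132,240:275].mean(1).astype(int))
"
```

```text
[[ 0.8743 -0.4645 -0.1407  0.7271]
 [-0.4853 -0.8365 -0.2544 -0.0046]
 [ 0.0005  0.2907 -0.9568  0.2156]
 [ 0.      0.      0.      1.    ]]
0 [[257.0607 217.8097]]
0.005 [[257.0878 220.3337]]
0.01 [[257.116  222.9677]]
0.019 [[257.17   228.0095]]
0.03 [[257.2424 234.7595]]
[[256.1498 302.322 ]
 [256.1368 294.9751]]
[[257.176  121.972 ]
 [257.1162 120.9943]]
[[257.1106 133.4623]
 [257.0542 132.0035]]
[153 153 154 153 153 153 154 154 153 152 152 151 151 148 145 141 140 140
 140 141 141 140 142 140 140 141 143 146 146 146 146 147 145 146 142 141
 139 140 139 140 138 139 140 138 140 145 150 152 151 152 151 151 150 150
 152 150 150 149 148 149 149 148 147 149 148 149 147 148 147 146 147 147
 146 145 145 137 113  85  79  77  78  78  77  76  76  74  75  75  75  73
  71  71  68  67  66  65  65  65  66  66  65  66  67  66  67  66  64  63
  67  70  72  74  72  71  72  71  70  69  71  68  69  70  70  75  78  83
  85  86  84  85  86  86  86  84  83  86  85  83  85  85  84  83  86  87
  83  83  83  80  73  68]
[114 114 114 113 115 113 112 109 112 124 132 140 143 148 149 152 146 140
 136 132 124 115 105  93  81  73  72  75  84  96 107 112 114 113 114]
[114 114 115 117 116 114 116 124 140 152 153 152 151 151 151 153 154 154
 155 155 154 151 150 150 147 123  98  89  87  88  89  86  88  91  97]
```

```bash
python3 -c "
from h import *
c=ctrl.get_calibration('scene');s=ctrl.read_state();print(ctrl.grip_depth,s['joint_positions'])
im=ctrl.snapshot('scene')[...,::-1].copy()
p=proj(c,[s['eef_pos'],s['eef_pos']+[0,0,.019],s['eef_pos']+[0,0,.097]]);print(p)
x,y=p[0].astype(int);cr=im[y-70:y+30,x-60:x+70]
cv2.imwrite('pics/s2.png',cv2.resize(cr,None,fx=5,fy=5,interpolation=cv2.INTER_CUBIC));print(x-60,y-70)"
```

```text
0.0188 [-0.2162  0.5657  1.4667  0.0001  1.1092  0.2901]
[[215.1001 214.7384]
 [214.7261 211.2243]
 [213.1025 195.9682]]
155 144
```

View pics/s2.png

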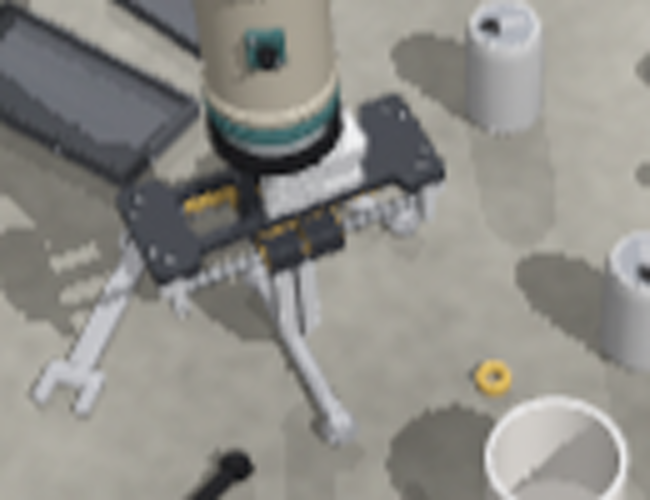

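The wrist image shows the shut fingers hiding the bolt from about row 226, and the scene crop shows the tips at about (308,328) with the TCP predicted at (300,354). So the tips hover about 2 cm above the bench, over the bolt, and the reported z runs low. I'll open and go down in steps, watching the force.

Call:
{"name": "arm_command", "arguments": {"commands": [[[0, 0, 0, 0, 0.55], [0, 0, 0, 0, 0.55], [0, 0, 0, 0, 0.55], [0, 0, 0, 0, 0.55], [0, 0, 0, 0, 0.55], [0, 0, 0.4, 0, 0.55], [0, 0, 0.8, 0, 0.55], [0, 0, 0.8, 0, 0.55]]]}}

```text
t: 5.35
eef_pos: [0.6858, -0.0795, -0.0072]
ee_rot: [-3.14, 0.0, 1.065]
force: [-0.5, 0.3, 0.5]
gripper_width: 0.042
gripper_force: 0.0
```

Call:
{"name": "arm_command", "arguments": {"commands": [[[0, 0, 0.3, 0, 0.55], [0, 0, 0.5, 0, 0.55], [0, 0, 0.5, 0, 0.55]]]}}

```text
t: 5.65
eef_pos: [0.6862, -0.0796, -0.0116]
ee_rot: [-3.141, 0.0, 1.065]
force: [0.5, 0.8, -0.4]
gripper_width: 0.0426
gripper_force: 0.0
```

Call:
{"name": "arm_command", "arguments": {"commands": [[[0, 0, 0.2, 0, 0.55], [0, 0, 0.4, 0, 0.55], [0, 0, 0.4, 0, 0.55]]]}}

```text
t: 5.95
eef_pos: [0.6863, -0.0796, -0.0155]
ee_rot: [-3.141, 0.0, 1.065]
force: [0.6, -0.2, -0.3]
gripper_width: 0.0423
gripper_force: 0.0
```

Call:
{"name": "arm_command", "arguments": {"commands": [[[0, 0, 0, 0, 1], [0, 0, 0, 0, 1], [0, 0, 0, 0, 1], [0, 0, 0, 0, 1], [0, 0, 0, 0, 1], [0, 0, 0, 0, 1], [0, 0, 0, 0, 1]]]}}

```text
t: 6.65
eef_pos: [0.6865, -0.0797, -0.0151]
ee_rot: [3.142, -0.0, 1.065]
force: [0.9, -1.1, -0.3]
gripper_width: 0.0004
gripper_force: 0.0
```

```bash
python3 -c "
from h import *
c=ctrl.get_calibration('scene');s=ctrl.read_state()
im=ctrl.snapshot('scene')[...,::-1].copy()
a=cv2.resize(im[170:250,175:255],(480,480),interpolation=cv2.INTER_CUBIC)
w=ctrl.snapshot('wrist')[...,::-1];b=cv2.resize(w[100:292,190:318],(320,480))
cv2.imwrite('pics/s3.png',np.hstack([a,b]))
print((proj(c,[s['eef_pos'],[.6867,-.0786,.0095]])-[175,170])*6, s['joint_positions'])"
```

```text
[[242.4971 286.8755]
 [241.0764 261.1443]] [-0.2162  0.5814  1.4846  0.0001  1.0756  0.29  ]
```

View pics/s3.png

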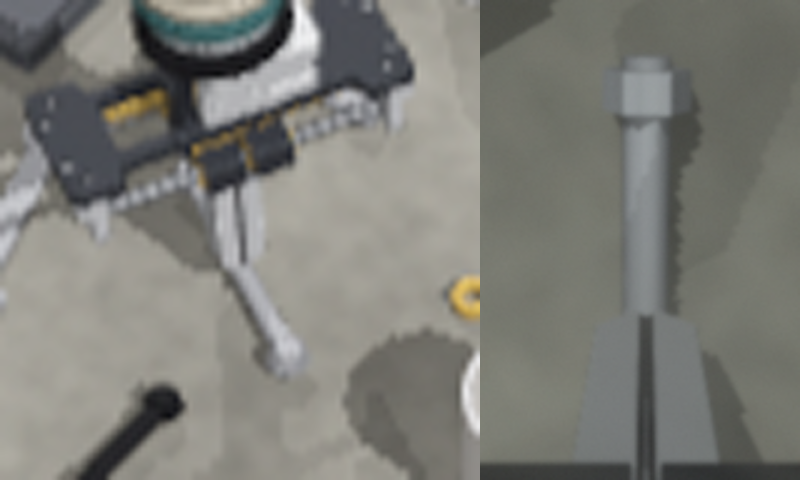

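The crop shows the tips still just above the shank: the pads' near edge is at (238,262), which puts the tips about 2 cm up. I'll open again and descend by steps.

Call:
{"name": "arm_command", "arguments": {"commands": [[[0, 0, 0, 0, 0.55], [0, 0, 0, 0, 0.55], [0, 0, 0, 0, 0.55], [0, 0, 0, 0, 0.55], [0, 0, 0, 0, 0.55], [0, 0, 0.3, 0, 0.55], [0, 0, 0.6, 0, 0.55], [0, 0, 0.9, 0, 0.55], [0, 0, 0.9, 0, 0.55]]]}}

```text
t: 7.65
eef_pos: [0.686, -0.0796, -0.0249]
ee_rot: [-3.14, 0.0, 1.065]
force: [-0.8, 0.6, 0.3]
gripper_width: 0.0421
gripper_force: 0.0
```

Call:
{"name": "arm_command", "arguments": {"commands": [[[0, 0, 0.2, 0, 0.55], [0, 0, 0.4, 0, 0.55], [0, 0, 0.4, 0, 0.55]]]}}

```text
t: 7.95
eef_pos: [0.6863, -0.0796, -0.0285]
ee_rot: [-3.141, 0.0, 1.065]
force: [0.4, -0.4, 0.2]
gripper_width: 0.0421
gripper_force: 0.0
```

Call:
{"name": "arm_command", "arguments": {"commands": [[[0, 0, 0, 0, 1], [0, 0, 0, 0, 1], [0, 0, 0, 0, 1], [0, 0, 0, 0, 1], [0, 0, 0, 0, 1], [0, 0, 0, 0, 1], [0, 0, 0, 0, 1]]]}}

```text
t: 8.65
eef_pos: [0.6865, -0.0796, -0.028]
ee_rot: [-3.142, -0.0, 1.065]
force: [-0.9, -0.3, 0.2]
gripper_width: 0.0113
gripper_force: 25.0
```

The bolt is gripped: width 11.3 mm at 25 N, with the reported z at -0.028. Lifting to carry it to the long tray.

Call:
{"name": "arm_command", "arguments": {"commands": [[[0, 0, -3, 0, 1], [0, 0, -6, 0, 1], [0, 0, -10, 0, 1], [0, 0, -10, 0, 1]]]}}

```text
t: 9.05
eef_pos: [0.6909, -0.0805, 0.0779]
ee_rot: [3.131, -0.003, 1.065]
force: [0.2, -0.3, -1.6]
gripper_width: 0.011
gripper_force: 25.0
```

```bash
python3 -c "
from h import *
print(ctrl.read_state()['gripper_width']);go(.6054,-.3443,-.023,90.85)"
```

```text
0.0110497466872666
pos [ 0.6909 -0.0805  0.0779] yaw 60.999946148187384 -> tx ty tz cm -27.214447919800648 5.3078522519950075 10.08707876079292 turn -3.731256731476577 alt 18.768743268523423 t 9.05
```

Call:
{"name": "arm_command", "arguments": {"commands": [[[-4, 0.8, 0, -0.9, 1], [-8, 1.6, 0, -1.8, 1], [-12, 2.4, 0, -2.7, 1], [-16, 3.3, 0, -3.73, 1], [-20, 4.1, 0, -3.73, 1], [-24, 5, 0, -3.73, 1], [-27, 5.5, 0, -3.73, 1], [-27, 5.5, 0, -3.73, 1], [-27, 5.5, 0, -3.73, 1], [-27, 5.5, 0, -3.73, 1]]]}}

```text
t: 10.05
eef_pos: [0.6036, -0.3411, 0.0709]
ee_rot: [-3.141, -0.002, 1.586]
force: [0.9, 0.4, -2.2]
gripper_width: 0.0113
gripper_force: 25.0
```

```bash
python3 -c "
from h import *
cv2.imwrite('pics/w4.png',ctrl.snapshot('wrist')[...,::-1]);print(ctrl.read_state()['gripper_width']);go(.6054,-.3443,-.023,90.85)"
```

```text
0.011227166308499596
pos [ 0.6039 -0.341   0.0712] yaw 90.90331784331585 -> tx ty tz cm -0.3362697946990538 0.14946555942268455 9.421454068337734 turn 0.006664730414481568 alt -22.49333526958552 t 10.1
```

View pics/w4.png

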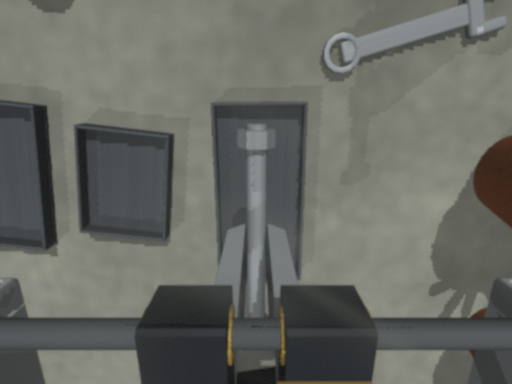

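The bolt (256,130→290) is held straight over the long tray (212–305, from row 103). Lowering and releasing.

Call:
{"name": "arm_command", "arguments": {"commands": [[[-0.3, 0.1, 3, 0, 1], [-0.3, 0.1, 6, 0, 1], [-0.3, 0.1, 8, 0, 1], [-0.3, 0.1, 9, 0, 1], [-0.3, 0.1, 9.3, 0, 1], [-0.3, 0.1, 9.3, 0, 1], [-0.3, 0.1, 9.3, 0, 1]]]}}

```text
t: 10.8
eef_pos: [0.6058, -0.3458, -0.0198]
ee_rot: [3.14, 0.001, 1.586]
force: [0.4, -0.0, -1.0]
gripper_width: 0.0112
gripper_force: 25.0
```

Call:
{"name": "arm_command", "arguments": {"commands": [[[0, 0, 0.3, 0, 1], [0, 0, 0.3, 0, 1], [0, 0, 0.3, 0, 0.65], [0, 0, 0.3, 0, 0.65], [0, 0, 0.3, 0, 0.65], [0, 0, 0.3, 0, 0.65], [0, 0, -2, 0, 0.65], [0, 0, -6, 0, 0.65], [0, 0, -10, 0, 0.65], [0, 0, -13, 0, 0.55], [0, 0, -13, 0, 0.55]]]}}

```text
t: 11.9
eef_pos: [0.6078, -0.3475, 0.1147]
ee_rot: [3.133, 0.006, 1.585]
force: [0.8, 1.3, 1.2]
gripper_width: 0.0421
gripper_force: 0.0
```

```bash
python3 -c "
from h import *
go(.5702,-.1151,.1,100.8)
wristbolt('longtray',140,.6058,-.3458,'pics/w5.png')"
```

```text
pos [ 0.6078 -0.3475  0.1147] yaw 90.83549324659722 -> tx ty tz cm 23.294743089577704 -3.4205174573324006 1.4708347168162632 turn -1.2455633441753449 alt 21.254436655824655 t 11.9
longtray pred px [253.8664 179.806 ] rect [ 604.4155 -350.3388  119.1901    7.6854  -89.5761] want L 140
```

Call:
{"name": "arm_command", "arguments": {"commands": [[[4, -0.6, 0, -0.6, 0.55], [8, -1.2, 0, -1.25, 0.55], [12, -1.8, 0, -1.25, 0.55], [16, -2.4, 0, -1.25, 0.55], [20, -3, 1, -1.25, 0.55], [23, -3.3, 3, -1.25, 0.55], [23.3, -3.4, 6, -1.25, 0.55], [23.3, -3.4, 8, -1.25, 0.55], [23.3, -3.4, 8, -1.25, 0.55], [23.3, -3.4, 8, -1.25, 0.55]]]}}

```text
t: 12.95
eef_pos: [0.5665, -0.1127, 0.0278]
ee_rot: [-3.139, -0.001, 1.76]
force: [0.5, -0.3, 0.3]
gripper_width: 0.0424
gripper_force: 0.0
```

```bash
python3 -c "
from h import *
go(.5702,-.1151,-.028,100.8)
r=wristbolt('short',70,.5702,-.1151,'pics/w6.png')"
```

```text
pos [ 0.5665 -0.1127  0.0278] yaw 100.83170808866694 -> tx ty tz cm -0.30070449553197653 0.31699894523549027 5.58009348682352 turn 0.003963511083370008 alt -22.49603648891663 t 12.95
short pred px [260.5225 213.4081] rect [ 569.9752 -118.1018   47.188     7.4246  -79.2481] want L 70
```

Call:
{"name": "arm_command", "arguments": {"commands": [[[-0.3, 0.3, 1, 0, 0.55], [-0.3, 0.3, 3, 0, 0.55], [-0.3, 0.3, 5, 0, 0.55], [-0.3, 0.3, 5.5, 0, 0.55], [-0.3, 0.3, 5.5, 0, 0.55], [-0.3, 0.3, 5.5, 0, 1], [-0.3, 0.3, 5.5, 0, 1], [-0.3, 0.3, 5.5, 0, 1], [-0.3, 0.3, 5.5, 0, 1], [-0.3, 0.3, 5.5, 0, 1], [-0.3, 0.3, 5.5, 0, 1], [-0.3, 0.3, 5.5, 0, 1]]]}}

```text
t: 14.2
eef_pos: [0.571, -0.1154, -0.0256]
ee_rot: [3.141, 0.0, 1.76]
force: [-1.3, -0.6, 6.2]
gripper_width: 0.0112
gripper_force: 25.0
```

Call:
{"name": "arm_command", "arguments": {"commands": [[[0, 0, -3, 0, 1], [0, 0, -6, 0, 1], [0, 0, -10, 0, 1], [0, 0, -13, 0, 1], [0, 0, -13, 0, 1], [0, 0, -13, 0, 1]]]}}

```text
t: 14.8
eef_pos: [0.5706, -0.1152, 0.1033]
ee_rot: [3.142, -0.0, 1.76]
force: [-0.0, -0.1, -2.2]
gripper_width: 0.0111
gripper_force: 25.0
```

```bash
python3 -c "
from h import *
print(ctrl.read_state()['gripper_width']);go(.4807,-.3339,-.02,84.2)
r=wristbolt('short',70,.571,-.115,'pics/w7.png')"
```

```text
0.011144044773789689
pos [ 0.5706 -0.1152  0.1033] yaw 100.83517644416656 -> tx ty tz cm -19.790501507937158 -12.943684456403886 12.33293135939595 turn 2.079397055520822 alt -20.420602944479178 t 14.8
short pred px [256.8331 184.7819] rect [ 570.6196 -115.4825    9.8472    4.1103    1.0176] want L 70
```

Call:
{"name": "arm_command", "arguments": {"commands": [[[-4, -2.6, 0, 1, 1], [-8, -5.2, 0, 2.08, 1], [-12, -7.8, 0, 2.08, 1], [-16, -10.4, 0, 2.08, 1], [-19.8, -12.9, 1, 2.08, 1], [-19.8, -12.9, 4, 2.08, 1], [-19.8, -12.9, 5, 2.08, 1], [-19.8, -12.9, 5, 2.08, 1], [-19.8, -12.9, 5, 2.08, 1]]]}}

```text
t: 15.75
eef_pos: [0.4816, -0.3329, 0.0533]
ee_rot: [-3.14, -0.001, 1.471]
force: [0.4, 0.1, -1.5]
gripper_width: 0.0112
gripper_force: 25.0
```

```bash
python3 -c "
from h import *
cv2.imwrite('pics/w8.png',ctrl.snapshot('wrist')[...,::-1]);print(ctrl.read_state()['gripper_width']);go(.4807,-.3339,-.0225,84.2)"
```

```text
0.010843824215072078
pos [ 0.4822 -0.3333  0.0541] yaw 84.2837386104804 -> tx ty tz cm -0.07189364461877894 -0.13988801747833018 7.662882854967816 turn 0.01046732631004943 alt -22.48953267368995 t 15.8
```

View pics/w8.png

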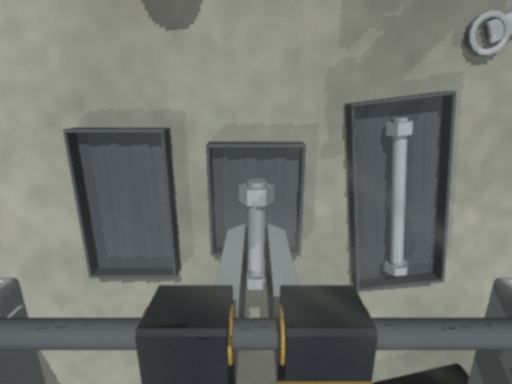

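The long bolt lies in its tray (398,195), and the short bolt is lined up over the short tray (255,200). Lowering.

Call:
{"name": "arm_command", "arguments": {"commands": [[[-0.1, -0.1, 3, 0, 1], [-0.1, -0.1, 6, 0, 1], [-0.1, -0.1, 7.4, 0, 1], [-0.1, -0.1, 7.5, 0, 1], [-0.1, -0.1, 7.5, 0, 1], [-0.1, -0.1, 7.5, 0, 1]]]}}

```text
t: 16.4
eef_pos: [0.4816, -0.3355, -0.0196]
ee_rot: [3.139, 0.002, 1.47]
force: [-0.2, -0.5, -1.3]
gripper_width: 0.011
gripper_force: 24.9
```

Call:
{"name": "arm_command", "arguments": {"commands": [[[0, 0, 0.2, 0, 1], [0, 0, 0.2, 0, 1], [0, 0, 0.2, 0, 0.65], [0, 0, 0.2, 0, 0.65], [0, 0, 0.2, 0, 0.65], [0, 0, 0.2, 0, 0.65], [0, 0, -3, 0, 0.65], [0, 0, -8, 0, 0.65], [0, 0, -13, 0, 0.55], [0, 0, -16, 0, 0.55], [0, 0, -16, 0, 0.55]]]}}

```text
t: 17.5
eef_pos: [0.4831, -0.3374, 0.1443]
ee_rot: [3.133, 0.006, 1.469]
force: [1.1, 0.0, 0.7]
gripper_width: 0.0424
gripper_force: 0.0
```

```bash
python3 -c "
from h import *
go(.4356,.0799,.14,88.0)
cv2.imwrite('pics/w9.png',ctrl.snapshot('wrist')[...,::-1])"
```

```text
pos [ 0.4831 -0.3374  0.1443] yaw 84.19292448891767 -> tx ty tz cm 41.038404193825414 -8.947169968526763 0.43224694627289617 turn -0.4758844388852914 alt 22.02411556111471 t 17.5
```

```bash
python3 -c "
from h import *
c=ctrl.get_calibration('scene');e=np.array([.6865,-.0797,.0018]);w=1.065
u=np.array([np.cos(w),np.sin(w),0]);v=np.array([np.sin(w),-np.cos(w),0])
for a,b in((.0375,.0885),(.0375,-.0885),(.0375,0),(-.0375,.0885)):
  for h in(.07,.097,.12,.135,.16):
    print(a,b,h,((proj(c,[e+a*u+b*v+[0,0,h]])-[155,144])*5).round())"
```

```text
0.0375 0.0885 0.07 [[179. 387.]]
0.0375 0.0885 0.097 [[174. 361.]]
0.0375 0.0885 0.12 [[170. 338.]]
0.0375 0.0885 0.135 [[167. 322.]]
0.0375 0.0885 0.16 [[162. 295.]]
0.0375 -0.0885 0.07 [[453. 280.]]
0.0375 -0.0885 0.097 [[452. 253.]]
0.0375 -0.0885 0.12 [[452. 229.]]
0.0375 -0.0885 0.135 [[452. 213.]]
0.0375 -0.0885 0.16 [[452. 186.]]
0.0375 0 0.07 [[318. 333.]]
0.0375 0 0.097 [[316. 306.]]
0.0375 0 0.12 [[314. 282.]]
0.0375 0 0.135 [[312. 266.]]
0.0375 0 0.16 [[310. 239.]]
-0.0375 0.0885 0.07 [[133. 294.]]
-0.0375 0.0885 0.097 [[128. 267.]]
-0.0375 0.0885 0.12 [[123. 243.]]
-0.0375 0.0885 0.135 [[120. 227.]]
-0.0375 0.0885 0.16 [[114. 200.]]
```

The body sits about 0.135 m or more above the reported TCP, so it clears the 84 mm cans. Next is the mid bolt.

Call:
{"name": "arm_command", "arguments": {"commands": [[[4.5, -1, 0, 0, 0.55], [9, -2, 0, 0, 0.55], [13.5, -3, 0, -0.48, 0.55], [18, -4, 0, -0.48, 0.55], [22.5, -5, 0, -0.48, 0.55], [27, -6, 0, -0.48, 0.55], [31.5, -7, 0, -0.48, 0.55], [36, -8, 0, -0.48, 0.55], [41, -9, 3, -0.48, 0.55], [41, -9, 7, -0.48, 0.55], [41, -9, 9, -0.48, 0.55], [41, -9, 9, -0.48, 0.55]]]}}

```text
t: 18.75
eef_pos: [0.4271, 0.0825, 0.0447]
ee_rot: [-3.131, 0.001, 1.538]
force: [0.0, -0.0, 0.9]
gripper_width: 0.0421
gripper_force: 0.0
```

```bash
python3 -c "
from h import *
go(.4356,.0799,-.027,88.0)
wristbolt('mid',105,.4356,.0799,'pics/w10.png')
go(.4356,.0799,-.027,88.0)"
```

```text
pos [0.4271 0.0825 0.0447] yaw 88.1213204598112 -> tx ty tz cm -0.2282301198576112 0.8559828967033352 7.16853142203525 turn 0.015165057476401955 alt -22.484834942523598 t 18.75
mid pred px [266.9854 205.4891] rect [434.9442  74.3576  82.4895   6.9282  87.7208] want L 105
pos [0.4295 0.0822 0.0466] yaw 88.06952565016381 -> tx ty tz cm -0.2048385223756961 0.6189508218058221 7.358681207785834 turn 0.008690706270478188 alt -22.491309293729522 t 18.8
```

Call:
{"name": "arm_command", "arguments": {"commands": [[[-0.1, 0.4, 1, 0, 0.55], [-0.1, 0.4, 3, 0, 0.55], [-0.1, 0.4, 3, 0, 0.55], [-0.1, 0.4, 3, 0, 0.55]]]}}

```text
t: 19.2
eef_pos: [0.4368, 0.0805, 0.0193]
ee_rot: [3.141, -0.0, 1.536]
force: [-0.0, -0.2, -0.1]
gripper_width: 0.0421
gripper_force: 0.0
```

```bash
python3 -c "
from h import *
go(.4356,.0799,-.027,88.0)"
```

```text
pos [0.4368 0.0805 0.0193] yaw 87.97995302219437 -> tx ty tz cm -0.06126760550368993 -0.11525992256835628 4.626069261177261 turn -0.0025058722257043087 alt 22.497494127774296 t 19.2
```

Call:
{"name": "arm_command", "arguments": {"commands": [[[-0.1, -0.1, 2, 0, 0.55], [-0.1, -0.1, 4, 0, 0.55], [-0.1, -0.1, 4.6, 0, 0.55], [-0.1, -0.1, 4.6, 0, 0.55], [-0.1, -0.1, 4.6, 0, 1], [-0.1, -0.1, 4.6, 0, 1], [-0.1, -0.1, 4.6, 0, 1], [-0.1, -0.1, 4.6, 0, 1], [-0.1, -0.1, 4.6, 0, 1], [-0.1, -0.1, 4.6, 0, 1], [-0.1, -0.1, 4.6, 0, 1]]]}}

```text
t: 20.3
eef_pos: [0.4356, 0.08, -0.0267]
ee_rot: [3.141, -0.0, 1.537]
force: [-0.7, 0.3, 5.4]
gripper_width: 0.0113
gripper_force: 25.0
```

Call:
{"name": "arm_command", "arguments": {"commands": [[[0, 0, -4, 0, 1], [0, 0, -8, 0, 1], [0, 0, -12, 0, 1], [0, 0, -16, 0, 1], [0, 0, -16, 0, 1], [0, 0, -16, 0, 1]]]}}

```text
t: 20.9
eef_pos: [0.4351, 0.0799, 0.133]
ee_rot: [3.141, -0.0, 1.537]
force: [-0.2, 0.6, -1.1]
gripper_width: 0.0114
gripper_force: 25.0
```

```bash
python3 -c "
from h import *
go(.3654,-.3279,-.02,83.9)"
```

```text
pos [0.4351 0.0799 0.133 ] yaw 88.03568788317129 -> tx ty tz cm -40.997941233297055 -5.570085813687202 15.30004037333382 turn 0.516960985396409 alt -21.98303901460359 t 20.9
```

Call:
{"name": "arm_command", "arguments": {"commands": [[[-4.5, -0.6, 0, 0, 1], [-9, -1.2, 0, 0, 1], [-13.5, -1.8, 0, 0.5, 1], [-18, -2.4, 0, 0.5, 1], [-22.5, -3, 0, 0.5, 1], [-27, -3.7, 0, 0.5, 1], [-31.5, -4.3, 0, 0.5, 1], [-36, -4.9, 2, 0.5, 1], [-41, -5.5, 5, 0.5, 1], [-41, -5.5, 8, 0.5, 1], [-41, -5.5, 8, 0.5, 1], [-41, -5.5, 8, 0.5, 1]]]}}

```text
t: 22.1
eef_pos: [0.3647, -0.3259, 0.0511]
ee_rot: [-3.138, -0.004, 1.466]
force: [0.3, 0.5, -0.9]
gripper_width: 0.0114
gripper_force: 25.0
```

Call:
{"name": "arm_command", "arguments": {"commands": [[[0, 0, 0, 0, 1], [0, 0, 0, 0, 1]]]}}

```text
t: 22.3
eef_pos: [0.3671, -0.3276, 0.0541]
ee_rot: [3.14, 0.001, 1.468]
force: [0.2, 0.6, -0.1]
gripper_width: 0.011
gripper_force: 25.0
```

```bash
python3 -c "
from h import *
print(ctrl.read_state()['gripper_width']);go(.3654,-.3279,-.0215,83.9)
cv2.imwrite('pics/w11.png',ctrl.snapshot('wrist')[...,::-1])"
```

```text
0.011027143391973877
pos [ 0.3671 -0.3276  0.0541] yaw 84.12247529257462 -> tx ty tz cm -0.04510958621454574 -0.16233860593183913 7.563200514881707 turn 0.027809411571826814 alt -22.472190588428173 t 22.3
```

View pics/w11.png

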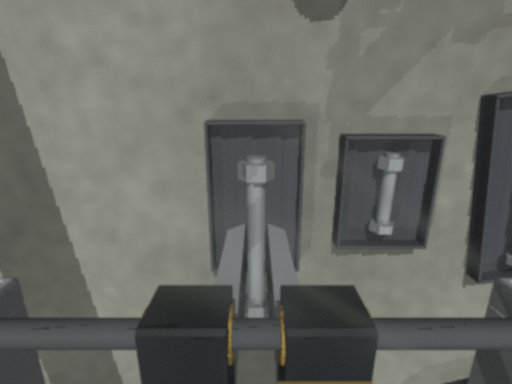

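The short bolt lies in its tray (386,195). The mid bolt (255,235) is lined up over the mid tray.

Call:
{"name": "arm_command", "arguments": {"commands": [[[0, -0.1, 3, 0, 1], [0, -0.1, 6, 0, 1], [0, -0.1, 7.4, 0, 1], [0, -0.1, 7.6, 0, 1], [0, -0.1, 7.6, 0, 1], [0, -0.1, 7.6, 0, 1]]]}}

```text
t: 22.95
eef_pos: [0.366, -0.3285, -0.0219]
ee_rot: [3.14, 0.002, 1.467]
force: [-0.1, -0.3, -0.7]
gripper_width: 0.011
gripper_force: 24.9
```

Call:
{"name": "arm_command", "arguments": {"commands": [[[0, 0, 0, 0, 1], [0, 0, 0, 0, 0.65], [0, 0, 0, 0, 0.65], [0, 0, 0, 0, 0.65], [0, 0, 0, 0, 0.65], [0, 0, -3, 0, 0.65], [0, 0, -8, 0, 0.65], [0, 0, -13, 0, 0.2], [0, 0, -16, 0, 0], [0, 0, -16, 0, 0], [0, 0, -16, 0, 0], [0, 0, -16, 0, 0]]]}}

```text
t: 24.15
eef_pos: [0.3641, -0.3267, 0.1351]
ee_rot: [-3.139, -0.003, 1.467]
force: [-0.7, -0.7, 0.2]
gripper_width: 0.0695
gripper_force: 0.0
```

```bash
python3 -c "
from h import *
go(.4433,-.092,.13,6)"
```

```text
pos [ 0.3641 -0.3267  0.1351] yaw 84.03126884503617 -> tx ty tz cm 24.166544385003508 5.432799923464343 0.5132061479218741 turn 9.753908605629519 alt -12.746091394370481 t 24.15
```

Call:
{"name": "arm_command", "arguments": {"commands": [[[3, 0.7, 0, 1, 0], [6, 1.4, 0, 2, 0], [9, 2, 0, 3, 0], [12, 2.7, 0, 4, 0], [15, 3.4, 0, 5, 0], [18, 4, 0, 6, 0], [21, 4.7, 0, 7, 0], [24.1, 5.4, 0, 8, 0], [24.1, 5.4, 0, 9, 0], [24.1, 5.4, 0, 9.75, 0], [24.1, 5.4, 0, 9.75, 0], [24.1, 5.4, 0, 9.75, 0]]]}}

```text
t: 25.35
eef_pos: [0.443, -0.0935, 0.1355]
ee_rot: [-3.14, 0.003, 0.107]
force: [-0.8, -1.2, 0.5]
gripper_width: 0.0938
gripper_force: 0.0
```

```bash
python3 -c "
from h import *
go(.4433,-.092,.01,6)
c=ctrl.get_calibration('wrist');im=ctrl.snapshot('wrist')[...,::-1].copy()
for z in(0,.084):
  cv2.circle(im,tuple(proj(c,[[.4433,-.092,z]])[0].astype(int)),3,(0,0,255),-1)
cv2.imwrite('pics/w12.png',im)"
```

```text
pos [ 0.443  -0.0935  0.1355] yaw 6.15636949436844 -> tx ty tz cm 0.04644174456233194 -0.14226399272394488 12.548893915100578 turn 0.01954618679605602 alt -22.480453813203944 t 25.35
```

View pics/w12.png

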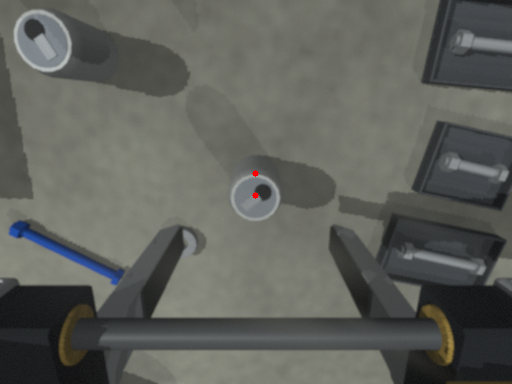

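All three bolts lie in their trays (right side of the image). The can top at (255,197) sits on the predicted dot, so I'll descend and grip gently.

Call:
{"name": "arm_command", "arguments": {"commands": [[[0, -0.1, 4, 0, 0], [0, -0.1, 8, 0, 0], [0, -0.1, 11, 0, 0], [0, -0.1, 12.5, 0, 0], [0, -0.1, 12.5, 0, 0], [0, -0.1, 12.5, 0, 1], [0, -0.1, 12.5, 0, 1], [0, -0.1, 12.5, 0, 1], [0, -0.1, 12.5, 0, 1], [0, -0.1, 12.5, 0, 1], [0, -0.1, 12.5, 0, 1], [0, -0.1, 12.5, 0, 1]]], "squeeze": 8}}

```text
t: 26.6
eef_pos: [0.4441, -0.0928, 0.0122]
ee_rot: [3.141, -0.001, 0.105]
force: [-0.4, 0.1, 2.5]
gripper_width: 0.0525
gripper_force: 8.0
```

Call:
{"name": "arm_command", "arguments": {"commands": [[[0, 0, 0, 0, 1], [0, 0, -4, 0, 1], [0, 0, -8, 0, 1], [0, 0, -12, 0, 1], [0, 0, -15, 0, 1], [0, 0, -15, 0, 1], [0, 0, -15, 0, 1]]]}}

```text
t: 27.3
eef_pos: [0.4436, -0.0927, 0.1617]
ee_rot: [3.141, -0.0, 0.105]
force: [0.1, 0.1, 0.1]
gripper_width: 0.0527
gripper_force: 8.0
```

```bash
python3 -c "
from h import *
a=np.radians(6);u=np.array([np.cos(a),np.sin(a)]);C=np.array([.5085,.3268])
print(C+.055*u,C-.055*u)
go(*(C-.055*u),.018,6)"
```

```text
[0.5632 0.3325] [0.4538 0.3211]
pos [ 0.4436 -0.0927  0.1617] yaw 6.036317166538357 -> tx ty tz cm 5.3645697694053505 -41.04151366323142 14.371481971117003 turn 0.004539645817295934 alt -22.495460354182704 t 27.3
```

Call:
{"name": "arm_command", "arguments": {"commands": [[[0.6, -4.5, 0, 0, 1], [1.2, -9, 0, 0, 1], [1.8, -13.5, 0, 0, 1], [2.4, -18, 0, 0, 1], [3, -22.5, 0, 0, 1], [3.6, -27, 0, 0, 1], [4.2, -31.5, 0, 0, 1], [4.7, -36, 0, 0, 1], [5.3, -40, 0, 0, 1], [5.4, -41, 2, 0, 1], [5.4, -41, 4, 0, 1], [5.4, -41, 4, 0, 1]]]}}

```text
t: 28.5
eef_pos: [0.4505, 0.3193, 0.1168]
ee_rot: [3.137, 0.01, 0.107]
force: [-0.5, -0.2, 0.2]
gripper_width: 0.0528
gripper_force: 8.0
```

```bash
python3 -c "
from h import *
print(ctrl.read_state()['gripper_width']);go(.4538,.3211,.018,6)
cv2.imwrite('pics/w13.png',ctrl.snapshot('wrist')[...,::-1])"
```

```text
0.052790397928781624
pos [0.4505 0.3193 0.1168] yaw 6.107631048416831 -> tx ty tz cm 0.34757301685032094 -0.14562884428423878 9.877208386944076 turn 0.013453881052104322 alt -22.486546118947896 t 28.5
```

View pics/w13.png

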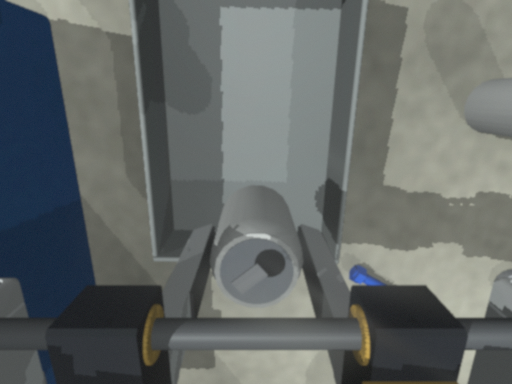

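The can (257,250) is held upright over the near half of the crate, clear of its walls (columns 150–345). Lowering. My picture views are used up, so from here on I check with numbers.

Call:
{"name": "arm_command", "arguments": {"commands": [[[0.2, -0.1, 0, 0, 1], [0.2, -0.1, 3, 0, 1], [0.2, -0.1, 6, 0, 1], [0.2, -0.1, 8.5, 0, 1], [0.2, -0.1, 9, 0, 1], [0.2, -0.1, 9, 0, 1], [0.2, -0.1, 9, 0, 1]]]}}

```text
t: 29.25
eef_pos: [0.4578, 0.3224, 0.0335]
ee_rot: [-3.14, -0.003, 0.105]
force: [0.0, -0.2, 0.6]
gripper_width: 0.0525
gripper_force: 8.0
```

Call:
{"name": "arm_command", "arguments": {"commands": [[[0, 0, 0.7, 0, 1], [0, 0, 1.2, 0, 1], [0, 0, 1.4, 0, 1], [0, 0, 1.4, 0, 1], [0, 0, 1.4, 0, 1]]]}}

```text
t: 29.75
eef_pos: [0.4563, 0.3219, 0.0179]
ee_rot: [-3.141, -0.0, 0.105]
force: [-0.2, 0.2, 0.5]
gripper_width: 0.0531
gripper_force: 8.0
```

Call:
{"name": "arm_command", "arguments": {"commands": [[[0, 0, 0.1, 0, 1], [0, 0, 0.1, 0, 0.2], [0, 0, 0.1, 0, 0.2], [0, 0, 0.1, 0, 0.2], [0, 0, 0.1, 0, 0.2], [0, 0, -3, 0, 0.2], [0, 0, -7, 0, 0.2], [0, 0, -11, 0, 0.1], [0, 0, -15, 0, 0], [0, 0, -15, 0, 0], [0, 0, -15, 0, 0]]]}}

```text
t: 30.85
eef_pos: [0.4566, 0.3221, 0.1688]
ee_rot: [-3.141, -0.002, 0.105]
force: [-0.3, -0.4, -0.2]
gripper_width: 0.0941
gripper_force: 0.0
```

```bash
cat >> h.py <<'E'
def topcans(pts,z=.084):
    c=ctrl.get_calibration("wrist");im=ctrl.snapshot("wrist")[...,::-1].copy();gray=cv2.medianBlur(cv2.cvtColor(im,cv2.COLOR_BGR2GRAY),3)
    f=192/np.tan(np.radians(c["vfov"]/2))
    h=cv2.HoughCircles(gray,cv2.HOUGH_GRADIENT,1.5,20,param1=120,param2=35,minRadius=16,maxRadius=50)
    for q in (h[0] if h is not None else []): print("circle",q,"->",toz(c,q[:2],z)[0],"diam",2*q[2]/f*(c["pose"][2][3]-z))
    for p in pts: print("pred",proj(c,[[*p,z]])[0])
E
python3 -c "
from h import *
topcans([(.4563,.3219)],.089)
go(.5522,.087,.13,6)"
```

```text
circle [255.75 189.75  22.  ] -> [0.4545 0.3227] diam 0.042420198778539836
circle [104.25 341.25  45.55] -> [0.2505 0.481 ] diam 0.08782909926448466
circle [485.25 270.75  16.6 ] -> [0.389  0.0638] diam 0.032007968904808316
circle [506.25 117.75  16.6 ] -> [0.5491 0.0962] diam 0.032007968904808316
pred [256.697  188.1003]
pos [0.4557 0.3215 0.1673] yaw 6.035124449623069 -> tx ty tz cm 7.133106808403655 24.33676123235111 3.7344114567378988 turn 0.004390556202885421 alt -22.495609443797115 t 30.9
```

Call:
{"name": "arm_command", "arguments": {"commands": [[[1.2, 4, 0, 0, 0], [2.4, 8, 0, 0, 0], [3.6, 12, 0, 0, 0], [4.8, 16, 0, 0, 0], [6, 20, 0, 0, 0], [7.1, 24.3, 0, 0, 0], [7.1, 24.3, 2, 0, 0], [7.1, 24.3, 3.5, 0, 0], [7.1, 24.3, 3.5, 0, 0], [7.1, 24.3, 3.5, 0, 0]]]}}

```text
t: 31.9
eef_pos: [0.5514, 0.0876, 0.1315]
ee_rot: [-3.141, 0.003, 0.105]
force: [0.5, 0.6, -1.0]
gripper_width: 0.0942
gripper_force: 0.0
```

```bash
python3 -c "
from h import *
topcans([(.5522,.087)])
go(.5522,.087,.012,6)"
```

```text
circle [234.75  12.75  47.5 ] -> [0.6962 0.1197] diam 0.08139357195336358
circle [254.25 195.75  23.95] -> [0.5527 0.09  ] diam 0.04103949706066158
circle [107.25 344.25  49.15] -> [0.3725 0.2275] diam 0.08422093022535904
circle [419.25 332.25  30.7 ] -> [ 0.4218 -0.0968] diam 0.05260595202245535
circle [  2.25 275.25  22.3 ] -> [0.4459 0.3264] diam 0.03821213878866612
circle [ 54.75 237.75  44.2 ] -> [0.492  0.2719] diam 0.07573885540937265
circle [251.25  29.25  24.4 ] -> [0.6863 0.1061] diam 0.04181059209711343
pred [257.4646 196.579 ]
pos [0.5521 0.0878 0.1324] yaw 6.057342479368918 -> tx ty tz cm 0.0008467809606220345 0.08481596164193321 12.039450900610447 turn 0.007167809921114099 alt -22.492832190078886 t 31.95
```

Call:
{"name": "arm_command", "arguments": {"commands": [[[0, 0, 4, 0, 0], [0, 0, 8, 0, 0], [0, 0, 11, 0, 0], [0, 0, 12, 0, 0], [0, 0, 12, 0, 0], [0, 0, 12, 0, 1], [0, 0, 12, 0, 1], [0, 0, 12, 0, 1], [0, 0, 12, 0, 1], [0, 0, 12, 0, 1], [0, 0, 12, 0, 1], [0, 0, 12, 0, 1]]], "squeeze": 8}}

```text
t: 33.15
eef_pos: [0.5527, 0.0877, 0.0132]
ee_rot: [-3.142, -0.001, 0.105]
force: [0.3, 0.1, 2.6]
gripper_width: 0.0527
gripper_force: 8.0
```

Call:
{"name": "arm_command", "arguments": {"commands": [[[0, 0, 0, 0, 1], [0, 0, -4, 0, 1], [0, 0, -8, 0, 1], [0, 0, -12, 0, 1], [0, 0, -16, 0, 1], [0, 0, -16, 0, 1], [0, 0, -16, 0, 1]]]}}

```text
t: 33.85
eef_pos: [0.5526, 0.0876, 0.1733]
ee_rot: [3.142, -0.001, 0.105]
force: [-0.1, -0.2, -1.4]
gripper_width: 0.0525
gripper_force: 8.0
```

```bash
python3 -c "
from h import *
go(.5632,.3325,.018,6)"
```

```text
pos [0.5526 0.0876 0.1733] yaw 6.034828488098341 -> tx ty tz cm 3.63256280815062 -24.23925786027801 15.52802060700996 turn 0.004353561012294449 alt -22.495646438987706 t 33.85
```

Call:
{"name": "arm_command", "arguments": {"commands": [[[0.6, -4, 0, 0, 1], [1.2, -8, 0, 0, 1], [1.8, -12, 0, 0, 1], [2.4, -16, 0, 0, 1], [3, -20, 0, 0, 1], [3.6, -23.4, 0, 0, 1], [3.6, -23.4, 0, 0, 1], [3.6, -23.4, 4, 0, 1], [3.6, -23.4, 8, 0, 1], [3.6, -23.4, 12, 0, 1], [3.6, -23.4, 12.5, 0, 1], [3.6, -23.4, 12.5, 0, 1]]]}}

```text
t: 35.05
eef_pos: [0.5621, 0.3227, 0.0459]
ee_rot: [3.14, 0.005, 0.105]
force: [0.9, 0.6, 0.4]
gripper_width: 0.053
gripper_force: 8.0
```

Call:
{"name": "arm_command", "arguments": {"commands": [[[0, 0, 0, 0, 1], [0, 0, 0, 0, 1]]]}}

```text
t: 35.25
eef_pos: [0.5653, 0.3246, 0.0502]
ee_rot: [-3.14, -0.004, 0.105]
force: [0.1, 0.7, -0.4]
gripper_width: 0.0529
gripper_force: 8.0
```

Target z is about 0.019, so 3 cm more.

Call:
{"name": "arm_command", "arguments": {"commands": [[[0, 0, 1, 0, 1], [0, 0, 2, 0, 1], [0, 0, 2.7, 0, 1], [0, 0, 2.9, 0, 1], [0, 0, 3, 0, 1], [0, 0, 3, 0, 1], [0, 0, 3, 0, 1]]]}}

```text
t: 35.95
eef_pos: [0.5631, 0.3241, 0.0181]
ee_rot: [3.142, 0.001, 0.105]
force: [-2.2, -1.1, 3.4]
gripper_width: 0.0525
gripper_force: 8.0
```

Call:
{"name": "arm_command", "arguments": {"commands": [[[0, 0, 0, 0, 0.25], [0, 0, 0, 0, 0.2], [0, 0, 0, 0, 0.2], [0, 0, 0, 0, 0.2], [0, 0, -3, 0, 0.2], [0, 0, -7, 0, 0.2], [0, 0, -11, 0, 0.1], [0, 0, -15, 0, 0], [0, 0, -18, 0, 0], [0, 0, -18, 0, 0], [0, 0, -18, 0, 0]]]}}

```text
t: 37.05
eef_pos: [0.5637, 0.3241, 0.1981]
ee_rot: [-3.141, -0.001, 0.105]
force: [0.0, 0.7, -0.3]
gripper_width: 0.0939
gripper_force: 0.0
```

```bash
python3 -c "
from h import *
topcans([(.5635,.324),(.4563,.3219)],.089)
go(.35,.0,.25,6)"
```

```text
circle [255.75 180.75  20.65] -> [0.5631 0.3249] diam 0.04377683969298603
circle [483.75  71.25  44.2 ] -> [0.698  0.1121] diam 0.09370151169869055
circle [464.25  54.75  49.15] -> [0.7106 0.1359] diam 0.1041952434603269
circle [431.25  75.75  34.3 ] -> [0.6885 0.1627] diam 0.07271407243624987
circle [248.25 269.25  18.4 ] -> [0.4532 0.3224] diam 0.039006966030575324
circle [462.75  77.25  27.7 ] -> [0.6904 0.1312] diam 0.058722446261289425
circle [270.75 164.25  39.25] -> [0.5831 0.3107] diam 0.08320779611094221
circle [407.25 342.75  40.75] -> [0.3669 0.1059] diam 0.08638771188588269
circle [294.75 150.75  29.2 ] -> [0.6003 0.2871] diam 0.06190236203622988
circle [486.75  50.25  24.4 ] -> [0.7169 0.1153] diam 0.051726629130337196
circle [426.75  32.25  21.7 ] -> [0.7262 0.1775] diam 0.046002783161527554
pred [256.5885 180.5199]
pred [248.9018 266.9961]
pos [0.563  0.3238 0.1966] yaw 6.033607566537798 -> tx ty tz cm -24.580817735255998 29.961646406683744 -5.335826025956333 turn 0.004200945817224522 alt -22.495799054182775 t 37.1
```

Both can tops are where standing cans would be. A last numeric check of bolts and mug from the top camera.

```bash
python3 -c "
from h import *
c=ctrl.get_calibration('top');im=ctrl.snapshot('top')[...,::-1].copy();g=im.astype(int);o=cv2.imread('pics/top0.png').astype(int)
m=(((g[...,0]-g[...,2])>-6)&(g.mean(2)>125)).astype(np.uint8)*255
for n,p in dict(long=(.6058,-.346),short=(.4816,-.3355),mid=(.366,-.3285)).items():
  print(n,np.array(rectz(c,m,.0135,proj(c,[[*p,.0135]])[0])))
d=np.abs(g-o).max(2)
print('mug diff',d[125:170,185:228].mean(),'blue',d[288:322,178:232].mean(),'black',d[74:130,276:292].mean(),'clamp',d[70:150,70:135].mean())
print(ctrl.read_state()['joint_vel'])"
```

```text
long [ 603.888  -346.0161  142.4026   17.6547  -89.1289]
short [ 479.6284 -335.8208   71.8212   15.6179   83.5336]
mid [ 367.9384 -323.7592   94.9017   17.0508   87.4132]
mug diff 6.332299741602067 blue 6.942265795206971 black 4.729910714285714 clamp 5.229038461538462
[-0.0007  0.0077  0.0095 -0.0007  0.0024 -0.0008]
```

```bash
python3 -c "
from h import *
c=ctrl.get_calibration('top');g=ctrl.snapshot('top')[...,::-1].astype(int)
for t in(95,105,115):
  m=(g.mean(2)>t).astype(np.uint8)*255
  print(t,np.array(rectz(c,m,.0135,proj(c,[[.366,-.3285,.0135]])[0])))"
```

```text
95 [ 623.9756   17.3415 1359.2504  979.5427  -89.4871]
105 [ 623.9741   17.5178 1358.8977  979.5427  -89.4871]
115 [ 156.0832 -445.8958   28.8372   11.3451  -88.7992]
```

```bash
python3 -c "
from h import *
c=ctrl.get_calibration('top');g=ctrl.snapshot('top')[...,::-1].astype(int).mean(2).astype(int)
a=np.array([np.cos(np.radians(84)),np.sin(np.radians(84))])
for s in range(-70,71,5):
  P=[np.r_[np.array([.366,-.3285])+s/1e3*a+k/1e3*np.array([1,0]),.0135] for k in range(-14,15,4)]
  q=proj(c,P).round().astype(int);print(s,g[q[:,1],q[:,0]])"
```

```text
-70 [106 108 108 105 102 104 104 103]
-65 [57 69 66 67 66 68 69 69]
-60 [53 53 60 67 71 65 82 88]
-55 [ 65  97 112 128 135 115  85  91]
-50 [ 73 108 123 124 122  93  83  86]
-45 [ 74  81 102 110 100  70  67  76]
-40 [ 70  73 116 129 117  71  63  65]
-35 [ 71  83 108 132  99  77  60  65]
-30 [ 70  81 126 135 107  66  63  62]
-25 [ 70  77 122 130 115  70  62  66]
-20 [ 71  75 110 131 122  74  63  66]
-15 [ 71  80 103 135 104  79  62  69]
-10 [ 71  80 124 134 112  70  65  67]
-5 [ 71  77 115 132 118  74  67  71]
0 [ 71  73 107 135 125  84  82  89]
5 [ 79  90 102 133 114  93  87  96]
10 [ 99  97 118 130 121  86  88  94]
15 [101 101 127 175 167 103  91  93]
20 [ 98 100 138 191 156 118  91  96]
25 [ 99 106 129 188 167 131  89  97]
30 [100 100 150 182 174  96  80  95]
35 [ 95  92 131 174 167 109  85  93]
40 [101 133 165 197 182 154 109  95]
45 [103 133 158 190 176 154 115  98]
50 [100 115 137 150 147 111 102  95]
55 [101 101 103 101  99  91  86  85]
60 [82 83 81 71 66 62 64 66]
65 [76 82 82 83 76 75 78 78]
70 [73 75 80 83 83 83 84 87]
```

The mid bolt spans -57 to +51 mm within its ±65 mm tray, with one half in the arm's shadow. It lies flat inside the tray. Handing in.

```bash
python3 -c "
from station import ctrl
print(ctrl.hand_in())"
```

```text
the job is handed in; nothing more can be done
None
```

The job is handed in at about 37 s: each of the three bolts lies flat in its matching tray and both cans stand upright in the crate. Top-camera checks showed no change at the mug, clamp or look-alikes, and the gripper was open and clear.

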